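# Slide a thin plate out over the end of its ledge

### The arm

A 6-joint arm with a two-finger parallel gripper is mounted at the origin on a cart in front of the work surface, level with it; the furniture and walls round the work are solid. World frame = base frame: x ahead of the robot, y to its left, z up, the work surface at z = 0. Lengths are in m, angles in degrees, forces in N, time in s.
With the tool pointing down it reaches from about 0.35 to 0.875 m from the base axis. Payload 4.2 kg.
Tool frame: the origin (TCP) lies midway between the tips of the shut fingers; the grasp point (between the pads) lies 19 mm behind it; z points along the fingers, y is the line along which they close (so a half turn about z gives the same grasp; the last joint's range is limited). The gripper opens to 87 mm and grips with 3 to 60 N. Pads are 19 mm wide; open, the fingers measure 117 mm over their backs; the gripper's body (75 mm by 190 mm) begins 51 mm behind the grasp point.
Start: joints at [-58.35, 22.042, 0.453, 0, -68.411, -14.817], TCP at [0.181, -0.598, 0.223] pointing down, gripper open.
Joint ranges: [-179.83, 179.83], [-69.29, 118.12], [-61.27, 80.66], [-181.25, 117.63], [-171.15, -9.14], [-177.46, 177.46]. Speed limits (degrees/s): [159.86, 159.86, 180, 180, 180, 180].

### API

Orientations are given as a 3x3 rotation matrix whose columns are the frame's x, y, z axes.
In Python, from station import sense, capture, camera_params, finish_job gives the robot as it stands.
- The arm moves only by the tool drive_tool, never from a script. Its argument "rows" is a list of rows, each an object of numbers: "tx", "ty", "tz": the shift along the tool's x, y, z in cm; "ax", "ay", "az": the turn, a rotation vector about the tool's x, y, z in rad; "claw": the finger opening in cm, from 0 to 8.7. In form: [{"tx": .., "ty": .., "tz": .., "ax": .., "ay": .., "az": .., "claw": ..}, ...]. A call has 1 to 10 rows; each row shifts and turns the commanded pose from where the row before left it, along the tool's axes as they then stand; what a row does not reach is not made up. A row lasts 1/12 s, in which the tool goes at most 41.7 mm and 7.16 degrees, less where a joint would pass 70% of its speed; a pose out of reach is approached as far as the arm can. A call with a gripper value outside its range is refused whole. The fingers move at their own pace and stop on an object; the grip force is fixed at half the most. Time passes only in rows, so rows that do not move let the fingers close. It gives the time, the measured TCP pose, the force, the opening and the grip force at its end, in the units of the state.
- sense(): the state, without advancing time (a new reading comes with each control period).
- capture(name): name is "scene" or "top" or "wrist"; returns (picture, depth): 384x512x3 uint8, red, green, blue; 384x512 float32, m along the optical axis (not along the pixel's ray), 0 where there is no reading.
- camera_params(name): a dict with "intrinsics" (3x3 intrinsics, pixels), "R" (3x3) and "t" (3): a world point X has camera coordinates R X + t; the wrist camera has in their place "tool_from_camera" (4x4, takes a point from camera to tool coordinates, whose origin is the TCP and whose axes are the flange's). Camera axes: x right, y down, z forward; pixel columns grow to the right and rows downward; lengths in m; the calibration is good to about 2 mm. The wrist camera is an equidistant fisheye: a pixel r from the principal point sees the ray r / f radians off the axis. A picture is of the moment at which its call begins: read the wrist's pose just before it. camera_params takes no time and is no camera call.
- finish_job(): hands the job in; it is judged then, once.
The state is a dict: "time_s": time; "joints": joint angles; "joint_velocities": joint speeds; "effort": joint torques, N m; "tcp_pos": TCP position; "ee_rot": TCP orientation; "wrist_force": force on the tool from outside, world axes, zero at the start; "moment": the same for the moment, N m; "gripper_width": opening from 0.0 (shut) to 1.0 (fully open); "gripper_force": force on a finger pad.
Only numpy, scipy, OpenCV 4.12 (cv2) and the standard library are available. Lean on these libraries where they do the work, as an engineer would, in place of code of your own. Each camera call takes 0.05 s, during which the arm holds its last target. There are 200 camera calls.

### The job

With the fingertips only, push the small sliding stop block across the ledge, away from you, fully home against its end post. Then push the thin steel plate along the ledge towards that now open end until about a third of its length sticks out past the end, so that its edge can be got at; leave it lying flat and straight along the fence. Do not lift the plate or let it tip, and do not disturb the things standing around.

Things in the scene. Friction and masses are not known exactly. Their poses are not given: they have to be found in the camera images.
- ledge: Grey fixed ledge: flat slab 118 mm deep (its x, -50 to +68 mm) and 240 mm long (its y, -120 to +120 mm), top 40 mm above the worktop. Origin on the worktop, z up; +x points away from the robot, +y to its left (the open end), yaw varying by some 0.35 rad. A dark fence 12 mm high stands on it from x = 30 to 40 mm, y = -120 to +65 mm; the plate lies in front of it.
- open_end (a point): Middle of the ledge's top edge at the end the plate goes out over (ledge y = +120 mm, the robot's left), 40 mm above the worktop.
- end_post (a point): Front of the dark end post (34 mm wide, 14 mm high) on the ledge top at the far end of a dark groove line that crosses the ledge at y = +100 mm; here x = +62 mm.
- stop (a joint): Aluminium stop block, 25 mm (x) by 24 mm (y), top 21 mm above the ledge top, sliding in the groove along the ledge's +x. Value in m: 0 = nearest the robot, in the plate's way; 0.076 = against the end post, front face 6 mm behind the fence's front face, way clear. Starts between 0 and 0.015, needs about 2 N, stays where left.
- stop_face (a point): Centre of the stop block's front face (the one towards the robot), 11 mm above the ledge top; it moves with the block (ledge x = -40 mm + joint value, y = +100 mm).
- plate: Thin steel plate, 56 mm (its x, across the ledge) by 100 mm (its y, along it) by 5 mm, about 0.2 kg, lying flat on the ledge in front of the fence, between the stop and the other end; starts a few mm off the fence, up to 0.07 rad askew. Origin: centre of its underside. With a third out, its centre is 103 mm along the ledge's y; past 120 mm it falls.
- vial: Bystander: clear glass sample vial with a white cap, 23 mm diameter, 48 mm high, standing on the worktop beyond the open end of the ledge. Origin: centre of its underside.
- weight: Bystander: steel calibration weight with a knob, 24 mm diameter, 30 mm high, standing on the worktop past the other end of the ledge. Origin: centre of its underside.
- filter: Bystander: yellow disc filter, 27 mm diameter, 16 mm high, on the worktop past the other end of the ledge. Origin: centre of its underside.
- timer: Bystander: white wedge-shaped lab timer, 69 x 70 x 34 mm, on the worktop farther back at the right. Origin: centre of its underside.
- tape: Bystander: roll of white tape lying flat, 66 mm diameter, 18 mm high, on the worktop at the left. Origin: centre of its underside.
Things that resemble listed ones, but are neither listed nor needed, are in the scene too. There is more than one size of the plate; the one meant has the size given above.

How it is judged (in metres and radians):
On the way, in this order (a step that is already met when the one before it is completed fails the run):
1. the stop block is pushed home against the end post (value of joint stop above 0.071 m), for 0.2 s.
2. the plate sticks out past the open end by about a third (y of plate in the frame of ledge between 0.093 and 0.115 m), for 0.2 s.
At the end, for the whole second after the job is handed in: The stop is home (joint over 0.071 m); the plate is at rest, flat on the ledge, overhanging the open end by 23 to 45 mm of its 100 mm, straight along the fence within 0.14 rad, and no more than 26 mm away from the fence (all of step 2 and value of joint stop above 0.071 m and angle between the y axis of plate and the y axis of ledge, either way round below 0.14 rad and x of plate in the frame of ledge between -0.024 and 0.01 m and angle between plate's own z axis and vertical below 0.05 rad and z of plate in the frame of ledge between 0.037 and 0.043 m and linear speed of plate below 0.01 m/s); the robot touches nothing.
It fails at once if the plate is lifted off the ledge (z of plate in the frame of ledge above 0.049 m).
It fails at once if the plate tips or falls (angle between plate's own z axis and vertical above 0.2 rad or z of plate in the frame of ledge below 0.03 m).
It fails at once if a bystander is disturbed (moved over 15 mm) (distance of any of vial, weight, filter, timer, tape from where it was at the start of the episode above 0.015 m).
It also fails if it takes over 64 s, if anything falls off the work surface, if the arm or the gripper's body presses on something with over 40 N, if the wrist force passes 120 N, or if a joint passes its speed limit or range.

## Working session

There is one attempt and no reset: what is moved stays moved. The work goes in short steps, Python scripts to look and compute and a tool call to move; the robot and the scene stay as the last step left them, time stands still between calls to the robot, and variables do not carry over. Pictures are saved under pics/ and viewed, at most 10 in all, crops included, and the job is handed in when it is done.

Besides the shell and the picture viewer there is one more tool, called after "Call:" as name([rows], argument=value, ...), one row to a line, values as JSON. drive_tool: Moves the arm, as the interface text tells. Its arguments: {"type":"object","properties":{"rows":{"type":"array"}},"required":["rows"]}

```bash
mkdir -p pics; cat > h.py <<'E'
import numpy as np, cv2
from station import sense, capture, camera_params, finish_job
def snap(n,f):
    p,d=capture(n); cv2.imwrite('pics/'+f+'.png',p[:,:,::-1]); np.save('pics/'+f+'.npy',d); return p,d
def ray(n,u,v,z):
    c=camera_params(n);K=np.array(c['intrinsics']);R=np.array(c['R']);t=np.array(c['t'])
    o=-R.T@t; d=R.T@np.linalg.inv(K)@np.array([u,v,1.]); return o+d*(z-o[2])/d[2]
def proj(n,X):
    c=camera_params(n);K=np.array(c['intrinsics']);p=K@(np.array(c['R'])@np.array(X)+np.array(c['t']));return p[:2]/p[2]
E
python3 - <<'E'
from h import *
s=sense();print(s)
a,_=snap('top','top1');b,_=snap('scene','scene1')
cv2.imwrite('pics/top1b.png',cv2.resize(a[:,:,::-1],(800,600),interpolation=2))
for n in('top','scene'):
    c=camera_params(n);print(n,-np.array(c['R']).T@np.array(c['t']))
E
```

```text
{'time_s': 0.0, 'joints': array([-5.83524206e+01,  2.20908627e+01,  3.79861382e-01, -2.99192198e-02,
       -6.84122294e+01, -1.48163905e+01]), 'joint_velocities': array([ 0.0264544 , -0.00017155, -0.00914088, -0.00596209,  0.01781519,
       -0.02252433]), 'effort': array([ 4.47831471e-04, -3.90664744e+01,  1.87407285e+01,  4.21987295e+00,
        1.10830029e-02, -1.79501621e-04]), 'tcp_pos': array([ 0.18081275, -0.59763618,  0.2214567 ]), 'ee_rot': array([[-9.57217757e-01, -2.89367680e-01, -7.15121508e-04],
       [-2.89368552e-01,  9.57215488e-01,  2.08567066e-03],
       [ 8.09997034e-05,  2.20337467e-03, -9.99997569e-01]]), 'wrist_force': array([-0.49281754, -0.15855716,  0.09177888]), 'moment': array([-0.00083408,  0.01012364,  0.00090892]), 'gripper_force': 0.0, 'gripper_width': 1.0003507572054606}
top [0.46391253 0.1187631  0.97313503]
scene [-0.15859918  0.56901289  0.63664999]
```

View pics/top1b.png

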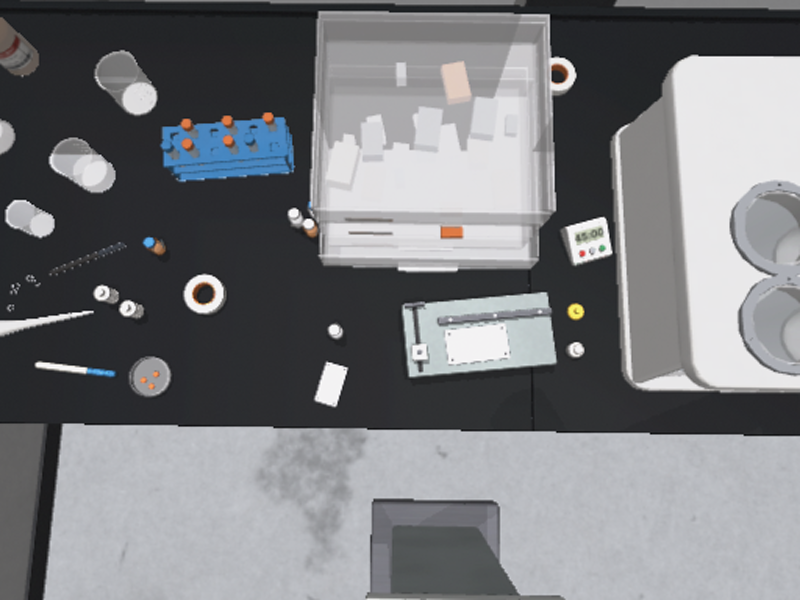

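View pics/scene1.png

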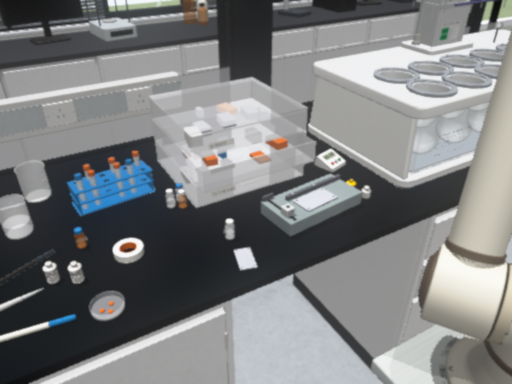

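The top view (800x600) shows the ledge at x 403-555, y 293-377. The stop is at (419,352), the plate at (477,343), the vial at (335,331), the filter at (576,311) and the weight at (575,350). Next I'll enlarge the ledge.

```bash
python3 - <<'E'
from h import *
a=cv2.imread('pics/top1.png')
c=a[180:248,250:362]; cv2.imwrite('pics/c1.png',cv2.resize(c,None,fx=7,fy=7,interpolation=2))
for n,z,pts in(('ledge',.04,[(403,303),(550,293),(555,363),(408,376)]),('vial',.048,[(335,330)]),('plate',.045,[(477,343)])):
    for u,v in pts: print(n,ray('top',u*.64,v*.64,z))
E
```

```text
ledge [0.6118907 0.1063962 0.04     ]
ledge [ 0.63216372 -0.13457576  0.04      ]
ledge [ 0.51791622 -0.13924642  0.04      ]
ledge [0.49352851 0.09688776 0.04      ]
vial [0.5649242  0.21548112 0.048     ]
plate [ 0.54773899 -0.01342758  0.045     ]
```

View pics/c1.png

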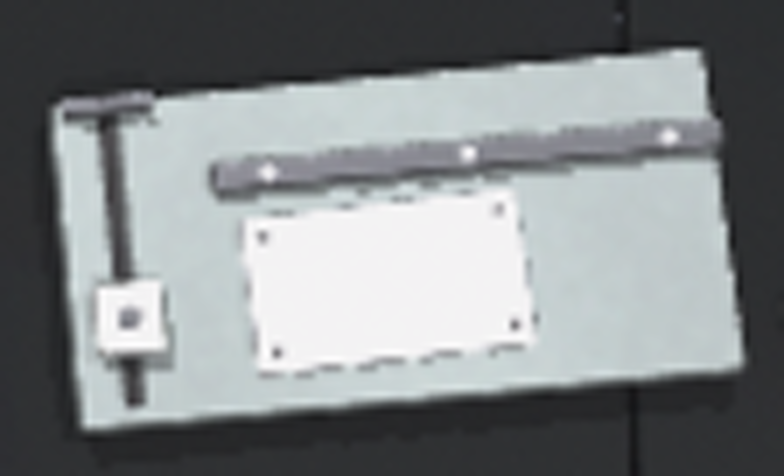

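The 7x crop shows these points:
- **Ledge corners:** (52,103), (700,50), (745,370), (82,430).
- **Plate corners:** (242,218), (515,190), (535,345), (260,373).
- **Stop top:** centre about (131,318).
- **Fence:** left end at about (212,180).

```bash
cat >> h.py <<'E'
def cr(pts,z,n='top',o=(250,180),s=7): return np.array([ray(n,(u+.5)/s-.5+o[0],(v+.5)/s-.5+o[1],z) for u,v in pts])
def fit(model,pts):
    m=np.array(model);p=pts[:,:2];mc,pc=m.mean(0),p.mean(0)
    H=(m-mc).T@(p-pc);th=np.arctan2(H[0,1]-H[1,0],H[0,0]+H[1,1])
    R=np.array([[np.cos(th),-np.sin(th)],[np.sin(th),np.cos(th)]]);t=pc-R@mc
    return th,R,t,np.linalg.norm((R@m.T).T+t-p,axis=1)
E
python3 - <<'E'
from h import *
L=cr([(52,103),(700,50),(745,370),(82,430)],.04)
th,R,t,r=fit([(.068,.12),(.068,-.12),(-.05,-.12),(-.05,.12)],L);print('ledge',th,t,r)
np.savez('ledge.npz',th=th,R=R,t=t)
loc=lambda P:(P[:,:2]-t)@R
P=cr([(242,218),(515,190),(535,345),(260,373)],.045)
print('plate',loc(P).round(4));print(fit([(.028,.05),(.028,-.05),(-.028,-.05),(-.028,.05)],np.c_[loc(P),P[:,2]])[::2])
print('stop',loc(cr([(97,283),(160,280),(167,348),(103,356),(131,318)],.061)).round(4))
print('fence',loc(cr([(212,165),(720,122)],.052)).round(4))
print('vial',loc(np.array([ray('top',335*.64,330*.64,.048)])))
d=np.load('pics/top1.npy');print(d[230,300],camera_params('top')['t'])
# depth based check of heights
c=camera_params('top');K=np.array(c['intrinsics'])
def dp(u,v): 
    X=np.linalg.inv(K)@[u,v,1]*d[int(v),int(u)];return np.array(c['R']).T@(X-np.array(c['t']))
for q in((345,225),(305,220),(268,225),(264,240)):print(dp(*q))
E
```

```text
ledge 0.10237151645854063 [ 0.55489553 -0.01703474] [0.00083695 0.00122138 0.00037113 0.00080542]
plate [[ 0.02    0.055 ]
 [ 0.0215 -0.0443]
 [-0.0345 -0.0448]
 [-0.0359  0.0542]]
(np.float64(0.013872255783887778), array([-0.00721456,  0.00505834]))
stop [[-1.000e-04  1.099e-01]
 [-1.000e-03  8.760e-02]
 [-2.510e-02  8.750e-02]
 [-2.590e-02  1.101e-01]
 [-1.350e-02  9.910e-02]]
fence [[ 0.0392  0.0645]
 [ 0.0389 -0.1192]]
vial [[0.03373761 0.23027369]]
0.92656523 [0.11388764 0.61995926 0.8826049 ]
[ 0.53577011 -0.11371018  0.04163073]
[ 0.5465433  -0.01275045  0.04474023]
[0.53111342 0.08098301 0.06429344]
[0.49531463 0.08961177 0.03748302]
```

```bash
cat >> h.py <<'E'
import os
if os.path.exists('ledge.npz'):
    _l=np.load('ledge.npz');LR,LT,LTH=_l['R'],_l['t'],float(_l['th'])
def st():
    s=sense();p=s['tcp_pos'];R=s['ee_rot'];l=(p[:2]-LT)@LR
    yaw=np.degrees(np.arctan2(R[1,1],R[0,1])-LTH)
    print('t',round(s['time_s'],2),'ledge xy mm',(l*1000).round(1),'z',round(p[2]*1000,1),'tooly vs ledge x deg',yaw.round(2),'tilt',R[:2,2].round(4),'F',s['wrist_force'].round(1),'w',s['gripper_width'].round(3),'j',s['joints'].round(0))
E
python3 - <<'E'
from h import *
st()
for n,u,v in(('top',320*.64,265*.64),('top',540*.64,265*.64),('scene',192,208),('scene',313,160)):print(n,ray(n,u,v,0).round(3))
print('incub',ray('top',625*.64,385*.64,0).round(3),ray('top',625*.64,385*.64,.2).round(3))
for p in((-.056,.1),(-.007,-.08)):print(LT+LR@p)
E
```

```text
Traceback (most recent call last):
  File "h.py", line 22, in st
    print('t',round(s['time_s'],2),'ledge xy mm',(l*1000).round(1),'z',round(p[2]*1000,1),'tooly vs ledge x deg',yaw.round(2),'tilt',R[:2,2].round(4),'F',s['wrist_force'].round(1),'w',s['gripper_width'].round(3),'j',s['joints'].round(0))
                                                                                                                                                                                        ^^^^^^^^^^^^^^^^^^^^^^^^
AttributeError: 'float' object has no attribute 'round'
```

```bash
sed -i "s/s\['gripper_width'\].round(3)/round(s['gripper_width'],3)/" h.py
python3 - <<'E'
from h import *
st()
for n,u,v in(('top',320*.64,265*.64),('top',540*.64,265*.64),('scene',192,208),('scene',313,160)):print(n,ray(n,u,v,0).round(3))
print('incub',ray('top',625*.64,385*.64,0).round(3),ray('top',625*.64,385*.64,.2).round(3))
for p in((-.056,.1),(-.007,-.08)):print(LT+LR@p)
E
```

```text
t 0.1 ledge xy mm [-431.4 -539.4] z 221.6 tooly vs ledge x deg 100.96 tilt [-0.0007  0.0018] F [-1.  -0.6  0.5] w 0.996 j [-58.  22.   0.  -0. -68. -15.]
top [0.682 0.25  0.   ]
top [ 0.688 -0.13   0.   ]
scene [0.722 0.248 0.   ]
scene [ 0.778 -0.18   0.   ]
incub [ 0.486 -0.266  0.   ] [ 0.481 -0.187  0.2  ]
[0.48896944 0.07671893]
[ 0.55610761 -0.09733126]
```

Call:
drive_tool([
  {"az":0.095,"claw":0},
  {"az":0.095,"claw":0},
])

```text
invalid input at $.rows[0]: expected keys tx, ty, tz, ax, ay, az, claw
```

Call:
drive_tool([
  {"tx":0,"ty":0,"tz":0,"ax":0,"ay":0,"az":0.095,"claw":0},
  {"tx":0,"ty":0,"tz":0,"ax":0,"ay":0,"az":0.095,"claw":0},
  {"tx":-1.7,"ty":3.3,"tz":0,"ax":0,"ay":0,"az":0,"claw":0},
  {"tx":-1.7,"ty":3.3,"tz":0,"ax":0,"ay":0,"az":0,"claw":0},
  {"tx":-1.7,"ty":3.3,"tz":0,"ax":0,"ay":0,"az":0,"claw":0},
  {"tx":-1.7,"ty":3.3,"tz":0,"ax":0,"ay":0,"az":0,"claw":0},
  {"tx":-1.7,"ty":3.3,"tz":0,"ax":0,"ay":0,"az":0,"claw":0},
  {"tx":-1.7,"ty":3.3,"tz":0,"ax":0,"ay":0,"az":0,"claw":0},
])

```text
time_s: 0.77
tcp_pos: [0.2619, -0.3889, 0.2221]
ee_rot: [[-0.995, -0.103, -0.0], [-0.103, 0.995, 0.001], [0.0, 0.001, -1.0]]
wrist_force: [1.4, 0.2, 0.7]
gripper_width: 0.477
gripper_force: 0.0
```

```bash
python3 -c "
from h import *
st()"
```

```text
t 0.77 ledge xy mm [-329.4 -340. ] z 222.1 tooly vs ledge x deg 90.04 tilt [-0.0005  0.0006] F [1.4 0.2 0.7] w 0.477 j [-36.   7. -21.  -0. -63. -48.]
```

Call:
drive_tool([
  {"tx":-1.8,"ty":3.3,"tz":0,"ax":0,"ay":0,"az":0,"claw":0},
  {"tx":-1.8,"ty":3.3,"tz":0,"ax":0,"ay":0,"az":0,"claw":0},
  {"tx":-1.8,"ty":3.3,"tz":0,"ax":0,"ay":0,"az":0,"claw":0},
  {"tx":-1.8,"ty":3.3,"tz":0,"ax":0,"ay":0,"az":0,"claw":0},
  {"tx":-2.1,"ty":3.4,"tz":0.5,"ax":0,"ay":0,"az":0,"claw":0},
  {"tx":-2.1,"ty":3.4,"tz":0.5,"ax":0,"ay":0,"az":0,"claw":0},
  {"tx":-2.1,"ty":3.4,"tz":1,"ax":0,"ay":0,"az":0,"claw":0},
  {"tx":-2.1,"ty":3.4,"tz":1,"ax":0,"ay":0,"az":0,"claw":0},
  {"tx":-2.1,"ty":3.4,"tz":1,"ax":0,"ay":0,"az":0,"claw":0},
  {"tx":-2.1,"ty":3.4,"tz":1,"ax":0,"ay":0,"az":0,"claw":0},
])

```text
time_s: 1.6
tcp_pos: [0.4242, -0.0339, 0.1722]
ee_rot: [[-0.995, -0.104, 0.0], [-0.104, 0.995, 0.0], [-0.0, 0.0, -1.0]]
wrist_force: [1.2, -0.4, 0.3]
gripper_width: 0.005
gripper_force: 0.0
```

```bash
python3 -c "
from h import *
st()"
```

```text
t 1.6 ledge xy mm [-131.8   -3.5] z 172.2 tooly vs ledge x deg 90.11 tilt [0.0004 0.0002] F [ 1.2 -0.4  0.3] w 0.005 j [  17.    5.  -30.   -0.  -55. -101.]
```

Call:
drive_tool([
  {"tx":-2.3,"ty":3.45,"tz":0,"ax":0,"ay":0,"az":0,"claw":0},
  {"tx":-2.3,"ty":3.45,"tz":0,"ax":0,"ay":0,"az":0,"claw":0},
  {"tx":-2.3,"ty":3.45,"tz":0,"ax":0,"ay":0,"az":0,"claw":0},
  {"tx":0,"ty":0,"tz":3,"ax":0,"ay":0,"az":0,"claw":0},
  {"tx":0,"ty":0,"tz":3,"ax":0,"ay":0,"az":0,"claw":0},
  {"tx":0,"ty":0,"tz":3,"ax":0,"ay":0,"az":0,"claw":0},
  {"tx":0,"ty":0,"tz":1,"ax":0,"ay":0,"az":0,"claw":0},
  {"tx":0,"ty":0,"tz":0,"ax":0,"ay":0,"az":0,"claw":0},
])

```text
time_s: 2.27
tcp_pos: [0.4795, 0.0732, 0.0693]
ee_rot: [[-0.995, -0.103, -0.007], [-0.103, 0.995, -0.003], [0.008, -0.002, -1.0]]
wrist_force: [-0.4, -0.6, 0.2]
gripper_width: 0.002
gripper_force: 0.0
```

```bash
python3 -c "
from h import *
st()
p,_=snap('wrist','w1')"
```

```text
t 2.27 ledge xy mm [-65.8  97.4] z 69.3 tooly vs ledge x deg 90.07 tilt [-0.0073 -0.0032] F [-0.4 -0.6  0.2] w 0.002 j [  28.   19.  -30.   -0.  -41. -112.]
```

View pics/w1.png

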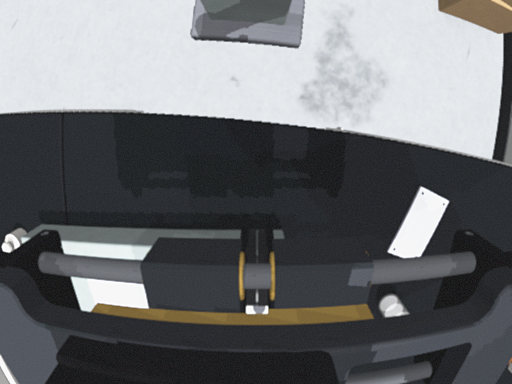

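The wrist view shows the closed fingers at (257,275) with the stop just ahead at (257,310), so they are in line. The vial is at (393,305), clear. I'll go down and push.

Call:
drive_tool([
  {"tx":0,"ty":0.1,"tz":1,"ax":0,"ay":0,"az":0,"claw":0},
  {"tx":0,"ty":0,"tz":1,"ax":0,"ay":0,"az":0,"claw":0},
  {"tx":0,"ty":0,"tz":0,"ax":0,"ay":0,"az":0,"claw":0},
  {"tx":0,"ty":0,"tz":0,"ax":0,"ay":0,"az":0,"claw":0},
])

```text
time_s: 2.65
tcp_pos: [0.4824, 0.0752, 0.0535]
ee_rot: [[-0.995, -0.104, 0.001], [-0.104, 0.995, 0.0], [-0.001, 0.0, -1.0]]
wrist_force: [0.3, 0.1, 0.8]
gripper_width: 0.008
gripper_force: 0.0
```

```bash
python3 -c "
from h import *
st()"
```

```text
t 2.65 ledge xy mm [-62.6  99.2] z 53.5 tooly vs ledge x deg 90.09 tilt [0.0013 0.0004] F [0.3 0.1 0.8] w 0.008 j [  28.   21.  -31.    0.  -38. -112.]
```

Call:
drive_tool([
  {"tx":0,"ty":0,"tz":0.6,"ax":0,"ay":0,"az":0,"claw":0},
  {"tx":-1,"ty":0,"tz":0,"ax":0,"ay":0,"az":0,"claw":0},
  {"tx":-1,"ty":0,"tz":0,"ax":0,"ay":0,"az":0,"claw":0},
  {"tx":-1,"ty":0,"tz":0,"ax":0,"ay":0,"az":0,"claw":0},
  {"tx":-1,"ty":0,"tz":0,"ax":0,"ay":0,"az":0,"claw":0},
  {"tx":-1,"ty":0,"tz":0,"ax":0,"ay":0,"az":0,"claw":0},
  {"tx":-1,"ty":0,"tz":0,"ax":0,"ay":0,"az":0,"claw":0},
  {"tx":-1,"ty":0,"tz":0,"ax":0,"ay":0,"az":0,"claw":0},
  {"tx":-0.5,"ty":0,"tz":0,"ax":0,"ay":0,"az":0,"claw":0},
  {"tx":0,"ty":0,"tz":0,"ax":0,"ay":0,"az":0,"claw":0},
])

```text
time_s: 3.48
tcp_pos: [0.5582, 0.0831, 0.0463]
ee_rot: [[-0.995, -0.103, 0.001], [-0.103, 0.995, 0.0], [-0.001, 0.0, -1.0]]
wrist_force: [0.7, 0.2, -0.1]
gripper_width: 0.011
gripper_force: 0.0
```

```bash
python3 -c "
from h import *
st()"
```

```text
t 3.48 ledge xy mm [13.5 99.3] z 46.3 tooly vs ledge x deg 90.07 tilt [0.0014 0.0003] F [ 0.7  0.2 -0.1] w 0.011 j [  25.   27.  -21.    0.  -42. -109.]
```

Call:
drive_tool([
  {"tx":-0.3,"ty":0,"tz":0,"ax":0,"ay":0,"az":0,"claw":0},
  {"tx":-0.3,"ty":0,"tz":0,"ax":0,"ay":0,"az":0,"claw":0},
  {"tx":-0.3,"ty":0,"tz":0,"ax":0,"ay":0,"az":0,"claw":0},
])

```text
time_s: 3.73
tcp_pos: [0.5648, 0.0837, 0.0463]
ee_rot: [[-0.995, -0.104, -0.001], [-0.104, 0.995, -0.0], [0.001, -0.0, -1.0]]
wrist_force: [-1.0, -0.3, -0.1]
gripper_width: 0.003
gripper_force: 0.8
```

Call:
drive_tool([
  {"tx":-0.2,"ty":0,"tz":0,"ax":0,"ay":0,"az":0,"claw":0},
])

```text
time_s: 3.82
tcp_pos: [0.5671, 0.0839, 0.0463]
ee_rot: [[-0.995, -0.104, -0.001], [-0.104, 0.995, -0.0], [0.001, -0.0, -1.0]]
wrist_force: [-1.5, -0.1, -0.7]
gripper_width: 0.006
gripper_force: 0.8
```

Call:
drive_tool([
  {"tx":-0.2,"ty":0,"tz":0,"ax":0,"ay":0,"az":0,"claw":0},
])

```text
time_s: 3.9
tcp_pos: [0.5691, 0.0841, 0.0463]
ee_rot: [[-0.995, -0.104, -0.001], [-0.104, 0.995, -0.0], [0.001, -0.0, -1.0]]
wrist_force: [-1.3, -0.1, -0.9]
gripper_width: 0.003
gripper_force: 0.8
```

```bash
python3 -c "
from h import *
st()"
```

```text
t 3.9 ledge xy mm [24.4 99.2] z 46.3 tooly vs ledge x deg 90.08 tilt [-0.0009 -0.0002] F [-1.3 -0.1 -0.9] w 0.003 j [  25.   28.  -19.   -0.  -43. -109.]
```

Call:
drive_tool([
  {"tx":-0.2,"ty":0,"tz":0,"ax":0,"ay":0,"az":0,"claw":0},
])

```text
time_s: 3.98
tcp_pos: [0.5711, 0.0843, 0.0463]
ee_rot: [[-0.995, -0.104, -0.001], [-0.104, 0.995, -0.0], [0.001, -0.0, -1.0]]
wrist_force: [-2.5, -0.5, -1.1]
gripper_width: 0.003
gripper_force: 0.8
```

Call:
drive_tool([
  {"tx":-0.2,"ty":0,"tz":0,"ax":0,"ay":0,"az":0,"claw":0},
])

```text
time_s: 4.07
tcp_pos: [0.5715, 0.0842, 0.0462]
ee_rot: [[-0.995, -0.103, -0.005], [-0.103, 0.995, -0.001], [0.005, -0.001, -1.0]]
wrist_force: [-10.1, 1.9, 6.2]
gripper_width: 0.005
gripper_force: 4.7
```

Call:
drive_tool([
  {"tx":-0.1,"ty":0,"tz":0,"ax":0,"ay":0,"az":0,"claw":0},
])

```text
time_s: 4.15
tcp_pos: [0.5715, 0.0843, 0.0463]
ee_rot: [[-0.995, -0.103, -0.007], [-0.103, 0.995, -0.001], [0.007, -0.001, -1.0]]
wrist_force: [-10.5, 1.8, 7.3]
gripper_width: 0.006
gripper_force: 4.9
```

```bash
python3 -c "
from h import *
st()"
```

```text
t 4.15 ledge xy mm [26.9 99.1] z 46.3 tooly vs ledge x deg 90.04 tilt [-0.0067 -0.0015] F [-10.5   1.8   7.3] w 0.006 j [  24.   28.  -18.   -0.  -44. -108.]
```

Call:
drive_tool([
  {"tx":0,"ty":0,"tz":0,"ax":0,"ay":0,"az":0,"claw":0},
  {"tx":0,"ty":0,"tz":0,"ax":0,"ay":0,"az":0,"claw":0},
  {"tx":0.6,"ty":0,"tz":0,"ax":0,"ay":0,"az":0,"claw":0},
  {"tx":1.5,"ty":0,"tz":0,"ax":0,"ay":0,"az":0,"claw":0},
  {"tx":1.6,"ty":0,"tz":-1,"ax":0,"ay":0,"az":0,"claw":0},
  {"tx":0,"ty":0,"tz":-4,"ax":0,"ay":0,"az":0,"claw":0},
  {"tx":0,"ty":-3.6,"tz":0,"ax":0,"ay":0,"az":0,"claw":0},
  {"tx":0,"ty":-3.6,"tz":0,"ax":0,"ay":0,"az":0,"claw":0},
  {"tx":0,"ty":-3.6,"tz":0,"ax":0,"ay":0,"az":0,"claw":0},
  {"tx":0,"ty":-3.6,"tz":0,"ax":0,"ay":0,"az":0,"claw":0},
])

```text
time_s: 4.98
tcp_pos: [0.5539, -0.0635, 0.0977]
ee_rot: [[-0.994, -0.105, 0.004], [-0.105, 0.994, 0.0], [-0.004, -0.0, -1.0]]
wrist_force: [0.7, -0.1, -1.1]
gripper_width: 0.005
gripper_force: 0.0
```

Call:
drive_tool([
  {"tx":0,"ty":-3.6,"tz":0,"ax":0,"ay":0,"az":0,"claw":0},
  {"tx":0,"ty":0,"tz":0,"ax":0,"ay":0,"az":0,"claw":0},
  {"tx":0,"ty":0,"tz":0,"ax":0,"ay":0,"az":0,"claw":0},
])

```text
time_s: 5.23
tcp_pos: [0.5571, -0.1001, 0.0969]
ee_rot: [[-0.995, -0.1, 0.003], [-0.1, 0.995, -0.0], [-0.003, -0.0, -1.0]]
wrist_force: [0.3, 0.6, 0.1]
gripper_width: 0.005
gripper_force: 0.0
```

```bash
python3 - <<'E'
from h import *
st()
a,_=snap('top','top2')
c=a[180:248,250:362,::-1]; cv2.imwrite('pics/c2.png',cv2.resize(c,None,fx=7,fy=7,interpolation=2))
E
```

```text
t 5.23 ledge xy mm [ -6.3 -82.8] z 96.9 tooly vs ledge x deg 89.88 tilt [ 0.0026 -0.0002] F [0.3 0.6 0.1] w 0.005 j [  6.  23. -18.   0. -49. -91.]
```

View pics/c2.png

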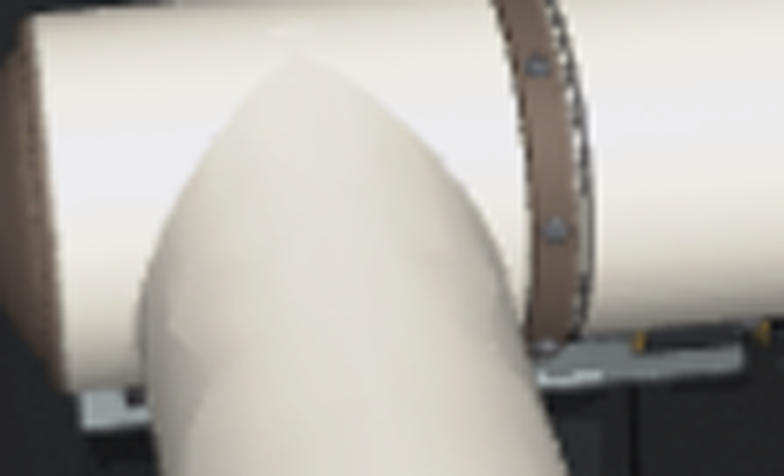

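The arm hides the ledge from the top camera, but the contact at the post matched the prediction to 0.4 mm. I'll go down until the tips touch.

Call:
drive_tool([
  {"tx":0,"ty":0,"tz":2.5,"ax":0,"ay":0,"az":0,"claw":0},
  {"tx":0,"ty":0,"tz":2.5,"ax":0,"ay":0,"az":0,"claw":0},
  {"tx":0,"ty":0,"tz":0,"ax":0,"ay":0,"az":0,"claw":0},
  {"tx":0,"ty":0,"tz":0.2,"ax":0,"ay":0,"az":0,"claw":0},
  {"tx":0,"ty":0,"tz":0.2,"ax":0,"ay":0,"az":0,"claw":0},
  {"tx":0,"ty":0,"tz":0,"ax":0,"ay":0,"az":0,"claw":0},
])

```text
time_s: 5.78
tcp_pos: [0.5573, -0.0975, 0.0436]
ee_rot: [[-0.994, -0.105, 0.002], [-0.105, 0.994, -0.0], [-0.002, -0.0, -1.0]]
wrist_force: [-0.1, -0.3, -0.1]
gripper_width: 0.004
gripper_force: 0.0
```

Call:
drive_tool([
  {"tx":0,"ty":0,"tz":0.1,"ax":0,"ay":0,"az":0,"claw":0},
  {"tx":0,"ty":0,"tz":0,"ax":0,"ay":0,"az":0,"claw":0},
])

```text
time_s: 5.95
tcp_pos: [0.5568, -0.0979, 0.0425]
ee_rot: [[-0.995, -0.104, 0.002], [-0.104, 0.995, 0.0], [-0.002, -0.0, -1.0]]
wrist_force: [0.2, 0.2, 0.3]
gripper_width: 0.008
gripper_force: 0.0
```

```bash
python3 - <<'E'
from h import *
st()
a,_=snap('scene','sc2')
c=a[165:235,250:370,::-1]; cv2.imwrite('pics/s2.png',cv2.resize(c,None,fx=6,fy=6,interpolation=2))
for n,x in(('stop0',-.0265),('stop',.036)):print(n,(proj('scene',[*(LT+LR@[x,.1]),.051])-[250,165])*6)
E
```

```text
t 5.95 ledge xy mm [ -6.3 -80.7] z 42.5 tooly vs ledge x deg 90.11 tilt [0.0019 0.0001] F [0.2 0.2 0.3] w 0.008 j [  6.  27. -21.   0. -42. -90.]
stop0 [245.93526389 285.21976047]
stop [147.32164143 213.47848148]
```

View pics/s2.png

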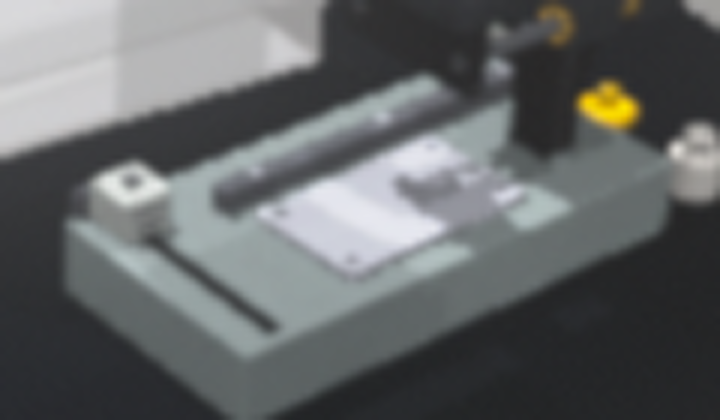

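The stop is home against the post, at (130,200) in the crop. The fingers stand behind the plate's near end. Next, push gently along +y.

Call:
drive_tool([
  {"tx":0,"ty":0.8,"tz":0.03,"ax":0,"ay":0,"az":0,"claw":0},
  {"tx":0,"ty":0.6,"tz":0,"ax":0,"ay":0,"az":0,"claw":0},
  {"tx":0,"ty":0.4,"tz":0,"ax":0,"ay":0,"az":0,"claw":0},
  {"tx":0,"ty":0.4,"tz":0,"ax":0,"ay":0,"az":0,"claw":0},
  {"tx":0,"ty":0.4,"tz":0,"ax":0,"ay":0,"az":0,"claw":0},
  {"tx":0,"ty":0.4,"tz":0,"ax":0,"ay":0,"az":0,"claw":0},
  {"tx":0,"ty":0.4,"tz":0,"ax":0,"ay":0,"az":0,"claw":0},
  {"tx":0,"ty":0.4,"tz":0,"ax":0,"ay":0,"az":0,"claw":0},
])

```text
time_s: 6.67
tcp_pos: [0.5523, -0.0601, 0.0413]
ee_rot: [[-0.995, -0.104, -0.0], [-0.104, 0.995, -0.0], [0.0, -0.0, -1.0]]
wrist_force: [-0.1, -2.4, 0.4]
gripper_width: 0.005
gripper_force: 0.8
```

Call:
drive_tool([
  {"tx":0,"ty":0.4,"tz":0,"ax":0,"ay":0,"az":0,"claw":0},
  {"tx":0,"ty":0.4,"tz":0,"ax":0,"ay":0,"az":0,"claw":0},
  {"tx":0,"ty":0.4,"tz":0,"ax":0,"ay":0,"az":0,"claw":0},
  {"tx":0,"ty":0.4,"tz":0,"ax":0,"ay":0,"az":0,"claw":0},
  {"tx":0,"ty":0.4,"tz":0,"ax":0,"ay":0,"az":0,"claw":0},
  {"tx":0,"ty":0.4,"tz":0,"ax":0,"ay":0,"az":0,"claw":0},
  {"tx":0,"ty":0.4,"tz":0,"ax":0,"ay":0,"az":0,"claw":0},
  {"tx":0,"ty":0.4,"tz":0,"ax":0,"ay":0,"az":0,"claw":0},
])

```text
time_s: 7.33
tcp_pos: [0.5489, -0.0281, 0.0413]
ee_rot: [[-0.995, -0.104, 0.0], [-0.104, 0.995, -0.0], [-0.0, -0.0, -1.0]]
wrist_force: [-0.0, -2.1, 0.9]
gripper_width: 0.01
gripper_force: 1.0
```

```bash
python3 - <<'E'
from h import *
st()
a,_=snap('scene','sc3')
c=a[165:235,250:370,::-1]; cv2.imwrite('pics/s3.png',cv2.resize(c,None,fx=6,fy=6,interpolation=2))
E
```

```text
t 7.33 ledge xy mm [ -7.1 -10.4] z 41.3 tooly vs ledge x deg 90.08 tilt [ 0. -0.] F [-0.  -2.1  0.9] w 0.01 j [ 14.  26. -23.   0. -41. -98.]
```

View pics/s3.png

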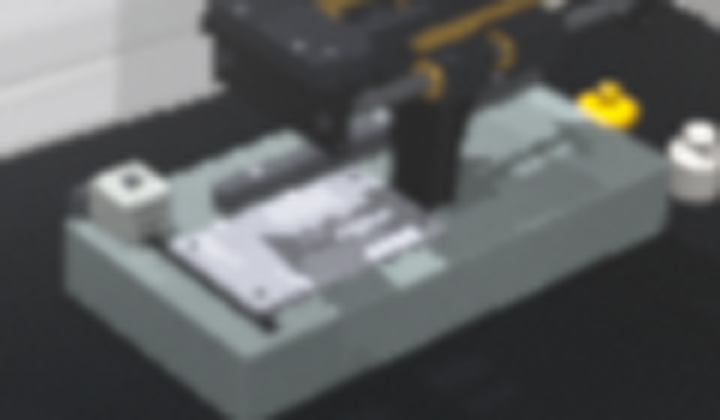

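The plate is moving straight. Its leading corners are at about (166,241) and (262,313) in the crop. Now I'll work out where it stands.

```bash
python3 - <<'E'
from h import *
f=lambda pts,z:((cr(pts,z,'scene',(250,165),6)[:,:2]-LT)@LR*1000).round(1)
print('plate s3',f([(166,241),(262,313)],.045))
print('plate s2',f([(255,211),(355,279)],.045))
print('ledge end',f([(66,224),(246,358)],.04))
E
```

```text
plate s3 [[ 24.7 100.3]
 [-36.3 101. ]]
plate s2 [[ 20.6  56.8]
 [-40.2  56.2]]
ledge end [[ 64.4 121.4]
 [-50.2 120.4]]
```

Call:
drive_tool([
  {"tx":0,"ty":0.4,"tz":0,"ax":0,"ay":0,"az":0,"claw":0},
  {"tx":0,"ty":0.4,"tz":0,"ax":0,"ay":0,"az":0,"claw":0},
  {"tx":0,"ty":0.4,"tz":0,"ax":0,"ay":0,"az":0,"claw":0},
  {"tx":0,"ty":0.4,"tz":0,"ax":0,"ay":0,"az":0,"claw":0},
  {"tx":0,"ty":0.4,"tz":0,"ax":0,"ay":0,"az":0,"claw":0},
  {"tx":0,"ty":0.4,"tz":0,"ax":0,"ay":0,"az":0,"claw":0},
  {"tx":0,"ty":0.4,"tz":0,"ax":0,"ay":0,"az":0,"claw":0},
  {"tx":0,"ty":0.4,"tz":0,"ax":0,"ay":0,"az":0,"claw":0},
  {"tx":0,"ty":0.4,"tz":0,"ax":0,"ay":0,"az":0,"claw":0},
  {"tx":0,"ty":0.4,"tz":0,"ax":0,"ay":0,"az":0,"claw":0},
])

```text
time_s: 8.22
tcp_pos: [0.5447, 0.0117, 0.0412]
ee_rot: [[-0.995, -0.104, -0.0], [-0.104, 0.995, -0.0], [0.0, -0.0, -1.0]]
wrist_force: [0.7, -2.2, 1.2]
gripper_width: 0.009
gripper_force: 0.9
```

Call:
drive_tool([
  {"tx":0,"ty":0.4,"tz":0,"ax":0,"ay":0,"az":0,"claw":0},
  {"tx":0,"ty":0.3,"tz":0,"ax":0,"ay":0,"az":0,"claw":0},
  {"tx":0,"ty":0.2,"tz":0,"ax":0,"ay":0,"az":0,"claw":0},
  {"tx":0,"ty":0.2,"tz":0,"ax":0,"ay":0,"az":0,"claw":0},
  {"tx":0,"ty":0,"tz":0,"ax":0,"ay":0,"az":0,"claw":0},
  {"tx":0,"ty":0,"tz":0,"ax":0,"ay":0,"az":0,"claw":0},
])

```text
time_s: 8.72
tcp_pos: [0.5437, 0.0226, 0.0412]
ee_rot: [[-0.995, -0.104, 0.0], [-0.104, 0.995, 0.0], [-0.0, 0.0, -1.0]]
wrist_force: [0.5, -0.0, -0.2]
gripper_width: 0.008
gripper_force: 0.0
```

```bash
python3 - <<'E'
from h import *
st()
a,_=snap('scene','sc4')
c=a[165:235,250:370,::-1]; cv2.imwrite('pics/s4.png',cv2.resize(c,None,fx=6,fy=6,interpolation=2))
E
```

```text
t 8.72 ledge xy mm [-7.1 40.5] z 41.2 tooly vs ledge x deg 90.08 tilt [0.0002 0.0005] F [ 0.5 -0.  -0.2] w 0.008 j [  19.   26.  -24.   -0.  -40. -103.]
```

View pics/s4.png

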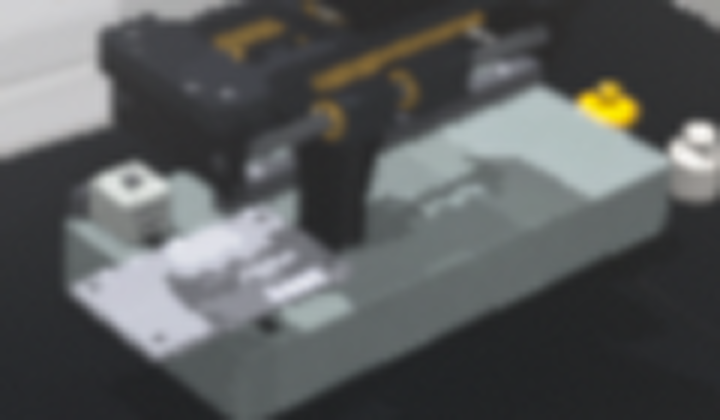

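The plate sticks out past the end with its leading corners at about (66,290) and (158,358) in the crop. I'll back off, clear the view and check from the top.

Call:
drive_tool([
  {"tx":0,"ty":-1,"tz":0,"ax":0,"ay":0,"az":0,"claw":0},
  {"tx":0,"ty":-2,"tz":0,"ax":0,"ay":0,"az":0,"claw":0},
  {"tx":0,"ty":0,"tz":-3.5,"ax":0,"ay":0,"az":0,"claw":0},
  {"tx":0,"ty":0,"tz":-4,"ax":0,"ay":0,"az":0,"claw":0},
  {"tx":0,"ty":0,"tz":-4,"ax":0,"ay":0,"az":0,"claw":0},
  {"tx":3,"ty":-2.5,"tz":0,"ax":0,"ay":0,"az":0,"claw":0},
  {"tx":3,"ty":-2.5,"tz":0,"ax":0,"ay":0,"az":0,"claw":0},
  {"tx":3,"ty":-2.5,"tz":0,"ax":0,"ay":0,"az":0,"claw":0},
  {"tx":3,"ty":-2.5,"tz":0,"ax":0,"ay":0,"az":0,"claw":0},
  {"tx":2,"ty":-2,"tz":0,"ax":0,"ay":0,"az":0,"claw":0},
])

```text
time_s: 9.6
tcp_pos: [0.4168, -0.1431, 0.1562]
ee_rot: [[-0.995, -0.103, -0.001], [-0.103, 0.995, 0.001], [0.001, 0.001, -1.0]]
wrist_force: [-0.5, 0.3, 0.3]
gripper_width: 0.004
gripper_force: 0.0
```

Call:
drive_tool([
  {"tx":1,"ty":-4,"tz":0,"ax":0,"ay":0,"az":0,"claw":0},
  {"tx":1,"ty":-4,"tz":0,"ax":0,"ay":0,"az":0,"claw":0},
  {"tx":0,"ty":0,"tz":0,"ax":0,"ay":0,"az":0,"claw":0},
  {"tx":0,"ty":0,"tz":0,"ax":0,"ay":0,"az":0,"claw":0},
  {"tx":0,"ty":0,"tz":0,"ax":0,"ay":0,"az":0,"claw":0},
])

```text
time_s: 10.02
tcp_pos: [0.4079, -0.2235, 0.1561]
ee_rot: [[-0.995, -0.102, -0.0], [-0.102, 0.995, 0.0], [0.0, 0.0, -1.0]]
wrist_force: [0.5, 0.7, 0.1]
gripper_width: 0.005
gripper_force: 0.0
```

```bash
python3 - <<'E'
from h import *
st()
a,_=snap('top','top5')
c=a[180:248,240:352,::-1]; cv2.imwrite('pics/c5.png',cv2.resize(c,None,fx=7,fy=7,interpolation=2))
E
```

```text
t 10.02 ledge xy mm [-167.3 -190.4] z 156.1 tooly vs ledge x deg 89.99 tilt [-0.0002  0.0003] F [0.5 0.7 0.1] w 0.005 j [ -9.  10. -27.  -0. -53. -75.]
```

View pics/c5.png

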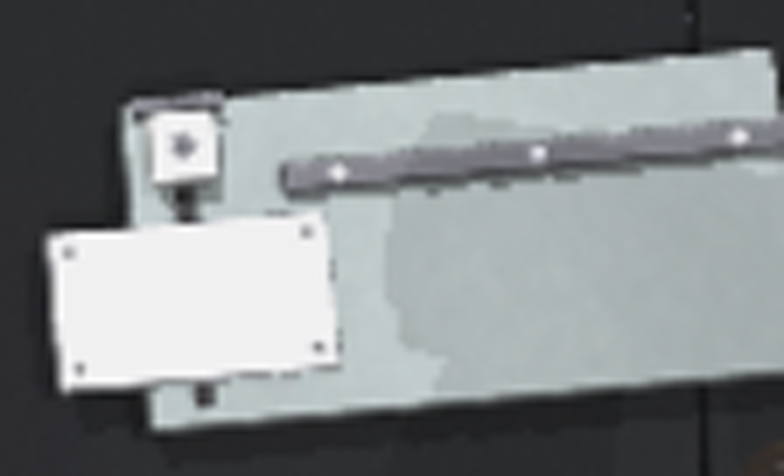

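The stop is at the post. The plate corners are at (46,234), (324,210), (340,364) and (62,391).

```bash
python3 - <<'E'
from h import *
P=cr([(46,234),(324,210),(340,364),(62,391)],.045,o=(240,180));l=(P[:,:2]-LT)@LR
print((l*1000).round(1));th,_,t,r=fit([(.028,.05),(.028,-.05),(-.028,-.05),(-.028,.05)],np.c_[l,P[:,2]]);print(th,t,r)
print(((cr([(150,187),(217,180)],.061,o=(240,180))[:,:2]-LT)@LR*1000).round(1))
E
```

```text
[[ 22.6 151.1]
 [ 22.5  50.4]
 [-33.   50.3]
 [-33.9 150.1]]
0.005397841387303637 [-0.00546787  0.10048752] [0.0005386  0.00037544 0.00017945 0.00029231]
[[ 34.4 112.7]
 [ 34.8  88.8]]
```

```bash
python3 -c "
from station import finish_job
print(finish_job())"
```

```text
the job is handed in; nothing more can be done
None
```

I handed the job in with the stop home against its post and the plate sticking out about 30 mm past the open end; my last top-view measurement has it straight along the fence (0.005 rad), about 7 mm off it, and the robot is clear, but the judging result was not shown to me.

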